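# Fold down the ratcheted elbow rest

### The arm

A 6-joint arm with a two-finger parallel gripper is mounted at the origin on the work surface. World frame = base frame: x ahead of the robot, y to its left, z up, the work surface at z = 0. Lengths are in m, angles in rad, forces in N, time in s.
With the tool pointing down it reaches from about 0.35 to 0.975 m from the base axis. Payload 4.9 kg.
Tool frame: the origin (TCP) lies midway between the tips of the shut fingers; the grasp point (between the pads) lies behind it (manip.grasp_offset is the y of the grasp point in the tool frame, in m); y points along the fingers, z is the direction in which the jaws open and shut, and the axes are right-handed (so a half turn about y gives the same grasp; the last joint's range is limited). The gripper opens to 85 mm and grips with 20 to 120 N. Pads are 22 mm wide; open, the fingers measure 114 mm over their backs; the gripper's body (76 mm by 85 mm) begins 54 mm behind the grasp point. The pads swing forward as they close: fully open they stand 13 mm farther back than shut.
Start: joints at [1.028, 0.053, 1.613, -0, 1.476, -0.119], TCP at [0.257, 0.57, 0.231] pointing down, gripper open.
Joint ranges: [-3.01, 3.01], [-1.01, 2.22], [0.06, 2.58], [-1.02, 4.17], [0.09, 2.62], [-3.14, 3.14]. Speed limits (rad/s): [2.57, 2.57, 3.14, 3.14, 3.14, 3.14].

### API

Orientations are given as a unit quaternion [w, x, y, z].
In Python, from plant import manip gives the robot as it stands. The module is installed in compiled form; this text tells all that it offers.
- The arm moves only by the shell command python3 -m jog 'ROWS'. ROWS is a JSON object of lists of equal length, an entry for each row: "offset": the shift along the world's x, y, z in units of 50 mm (1.0 is 50 mm), a list of three; "angular": the turn, a rotation vector about the world's x, y, z in units of 6 degrees (1.0 is 6 degrees), a list of three; "jaw": the finger opening in mm, from 0 to 85.4. In form: {"offset": [[tx, ty, tz], ...], "angular": [[ax, ay, az], ...], "jaw": [jaw, ...]}. A call has 1 to 12 rows; each row shifts and turns the commanded pose from where the row before left it; what a row does not reach is not made up. A row lasts 1/10 s, in which the tool goes at most 50 mm and 8.59 degrees, less where a joint would pass 70% of its speed; a pose out of reach is approached as far as the arm can. A call is refused whole if a number of a shift passes 1 or a number of a turn 1, either way. A call with a gripper value outside its range is refused whole. The fingers move at their own pace and stop on an object; the grip force is fixed at half the most. Time passes only in rows, so rows that do not move let the fingers close. It gives the time, the measured TCP pose, the force and the opening at its end, in the units of the state.
- manip.state(): the state, without advancing time (a new reading comes with each control period).
- manip.grab_frame(name): name is "scene" or "top" or "wrist"; returns the picture (420x560x3 uint8, blue, green, red); there is no depth.
- manip.camera_model(name): a dict with "fx", "fy", "cx", "cy" (pixels), "rvec" (rotation vector, rad) and "tvec" (3), from world to camera coordinates, as OpenCV has them; the wrist camera has in their place "mount" (4x4, takes a point from camera to tool coordinates, whose origin is the TCP and whose axes are the tool frame's). Camera axes: x right, y down, z forward; pixel columns grow to the right and rows downward; lengths in m; the calibration is good to about 2 mm. A picture is of the moment at which its call begins: read the wrist's pose just before it. camera_model takes no time and is no camera call.
- manip.job_done(): hands the job in, once; it reports no verdict.
The state is a dict: "time": time; "joint_pos": joint angles; "joint_vel": joint speeds; "joint_efforts": joint torques, N m; "tool_pos": TCP position; "tool_rot": TCP orientation; "contact_force": force on the tool from outside, world axes, zero at the start; "ft_torque": the same for the moment, N m; "gripper_width": opening from 0.0 (shut) to 1.0 (fully open).
Only numpy, scipy, OpenCV 4.12 (cv2) and the standard library are available. Lean on these libraries where they do the work, as an engineer would, in place of code of your own. Each camera call takes 0.05 s, during which the arm holds its last target.

### The job

The elbow rest on the examination table is ratcheted up: press the black thumb pad of its pawl all the way down so that the pawl comes free of the teeth and stays free, then push the padded rest down past its teeth until it lies fully down on its lower stop. Only press and push with the fingers: do not lift the rest, do not force it against the engaged pawl, leave the small things around it where they stand, and finish clear of everything.

Things in the scene. Friction and masses are not known exactly. Their poses are not given: they have to be found in the camera images.
- bracket: Fixed white ratchet bracket of the elbow rest: base plate 190 x 110 x 12 mm screwed to the table, two upright cheeks 140 mm high. Origin: centre of the base plate's underside, on the table. Its +x is level and is the direction in which the rest reaches out; its -x is the pawl's side; +y is along the hinge axis; z is up.
- rest_hinge (a point): Centre of the rest's hinge, between the cheeks, 120 mm above the table straight over the bracket's origin; the hinge axis is level, along the bracket's y.
- rest_top (a point): Point on the padded top face of the elbow rest, in the middle of its width, 150 mm from the hinge along the rest and 22 mm above the plane through the hinge axis. The rest's black pad is 150 mm long, 70 mm wide and 22 mm thick, 55 to 205 mm from the hinge along the rest; a steel toothed hub of 40 mm radius (three steel teeth to 56 mm) turns with it.
- rest (a joint): Angle of the elbow rest in rad, growing as it is pushed down. At 0 it slopes up 0.84 rad (48 deg) above level, at 0.84 it is level on its lower stop. It starts between 0 and 0.09. While the pawl is engaged the first tooth blocks it at about 0.12 (0.17 if forced). The hinge is stiff and balanced: about 4 N at rest_top moves it, and it stays where it is left. Lifting it gives negative values.
- pawl_pad (a point): Centre of the top of the pawl's thumb pad: black pad 32 x 32 x 7 mm on a dark steel lever, 115 mm from the hinge on the bracket's -x side, about 102 mm above the table when engaged and about 70 mm when fully pressed (it also moves about 8 mm outward, towards -x of the bracket, on its way).
- pawl (a joint): Angle of the pawl in rad: 0 is engaged in the teeth, 0.42 is pressed fully down (its stop). Out of the teeth from about 0.2, counted as free above 0.3. Stiff: about 3 to 4 N on the pad moves it, and it stays where it is left, with no spring. Its pivot is level, along the bracket's y, 47 mm from the hinge on the -x side and 65 mm above the table.
- drops: White eye-drop bottle, 28 mm diameter, 62 mm high, loose bystander. Origin: centre of its underside.
- swabcup: White ceramic cup, 64 mm across the rim, 65 mm high, loose bystander. Origin: centre of its underside.
- lenscase: Grey lens case 75 x 50 x 22 mm, loose bystander. Origin: centre of its underside.

How it is judged:
By the outcome, as a careful person would: the job done as asked, in the order asked, and still so for the second after the job is handed in, with the robot touching nothing.
It also fails if it takes over 42 s, if anything falls off the work surface, if the arm or the gripper's body presses on something with over 40 N, if the wrist force passes 120 N, or if a joint passes its speed limit or range.

## Working session

There is one attempt and no reset: what is moved stays moved. The work goes in short steps, Python scripts to look and compute and a shell command to move; the robot and the scene stay as the last step left them, time stands still between calls to the robot, and variables do not carry over. Pictures are saved under pics/ and viewed, and the job is handed in when it is done.

```bash
mkdir -p pics
python3 - <<'E'
from plant import manip
import cv2
s=manip.state();print(s)
for n in("scene","top","wrist"):
    cv2.imwrite(f"pics/{n}0.png",manip.grab_frame(n))
    print(n,manip.camera_model(n))
print(manip.grasp_offset)
E
```

```text
{'time': 0.0, 'joint_pos': array([ 1.02798398e+00,  5.33478198e-02,  1.61430031e+00, -5.13236953e-06,
        1.47596488e+00, -1.18996897e-01]), 'joint_vel': array([-0.00054088, -0.00030388,  0.00039704, -0.00053549, -0.00053333,
       -0.00077189]), 'joint_efforts': array([-3.81518585e-04, -3.93687594e+01, -3.70175278e+01, -1.77546635e-04,
        7.20072974e-03,  4.34122242e-06]), 'tool_pos': array([0.25670447, 0.56917313, 0.23006484]), 'tool_rot': array([-0.69061337,  0.69196565, -0.14895259,  0.14849186]), 'contact_force': array([ 0.40168226, -0.83624976, -0.06262363]), 'ft_torque': array([ 0.01151898,  0.00024354, -0.03463655]), 'gripper_width': 0.9985873034104931}
scene {'fx': 425.0386481404429, 'fy': 425.0386481404429, 'cx': 280.50391958497516, 'cy': 217.3457389897294, 'rvec': array([ 1.40707464,  2.1639064 , -0.90630204]), 'tvec': array([ 0.21475013, -0.23636401,  1.13545285])}
top {'fx': 433.4723102337796, 'fy': 433.4723102337796, 'cx': 280.2272758353601, 'cy': 206.59871528875672, 'rvec': array([ 2.13423625, -2.10800128,  0.20565526]), 'tvec': array([0.03298401, 0.57675528, 0.91639658])}
wrist {'fx': 362.78591552578257, 'fy': 362.78591552578257, 'cx': 274.3972249068109, 'cy': 215.01426829474633, 'mount': array([[ 5.41210345e-04,  9.58285098e-01,  2.85813536e-01,
        -7.25833090e-02],
       [ 4.18099609e-04, -2.85813769e-01,  9.58285090e-01,
        -1.42732664e-01],
       [ 9.99999766e-01, -3.99135277e-04, -5.55343994e-04,
         2.44634899e-04],
       [ 0.00000000e+00,  0.00000000e+00,  0.00000000e+00,
         1.00000000e+00]])}
-0.0187
```

View pics/scene0.png

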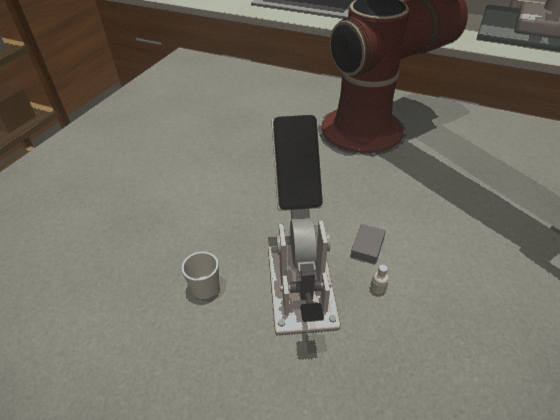

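View pics/top0.png

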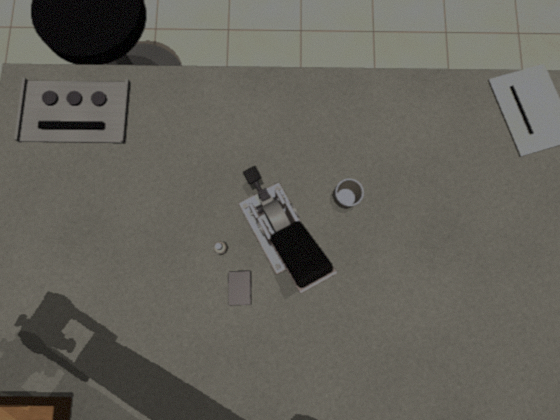

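View pics/wrist0.png

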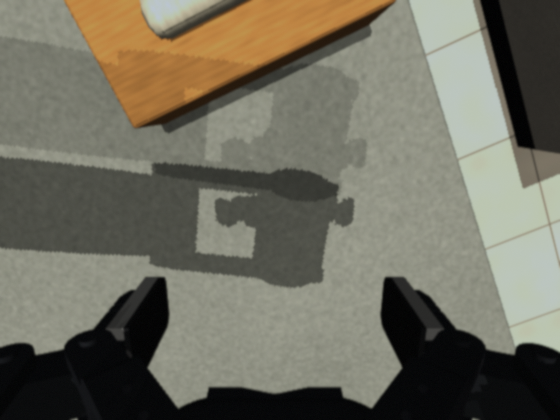

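```bash
cat > h.py <<'E'
import cv2,numpy as np
from plant import manip
def cam(n):
    c=manip.camera_model(n);R=cv2.Rodrigues(c['rvec'])[0];K=np.array([[c['fx'],0,c['cx']],[0,c['fy'],c['cy']],[0,0,1]])
    return K,R,c['tvec']
def ray(n,u,v):
    K,R,t=cam(n);d=R.T@np.linalg.solve(K,[u,v,1.]);return -R.T@t,d/np.linalg.norm(d)
def onz(n,u,v,z):
    o,d=ray(n,u,v);return o+d*(z-o[2])/d[2]
def tri(a,b):
    o1,d1=ray("scene",*a);o2,d2=ray("top",*b)
    s=np.linalg.lstsq(np.c_[d1,-d2],o2-o1,rcond=None)[0];p=o1+s[0]*d1;q=o2+s[1]*d2
    return (p+q)/2,np.linalg.norm(p-q)
def proj(n,P):
    K,R,t=cam(n);p=K@(R@np.array(P)+t);return p[:2]/p[2]
E
python3 - <<'E'
import cv2
a=cv2.imread('pics/scene0.png')[190:360,240:400];b=cv2.imread('pics/top0.png')[150:310,200:380]
cv2.imwrite('pics/z1.png',cv2.convertScaleAbs(cv2.resize(a,None,fx=3.5,fy=3.5,interpolation=2),alpha=1.5));cv2.imwrite('pics/z2.png',cv2.convertScaleAbs(cv2.resize(b,None,fx=3.5,fy=3.5,interpolation=2),alpha=2))
E
```

```text
(no output)
```

View pics/z1.png

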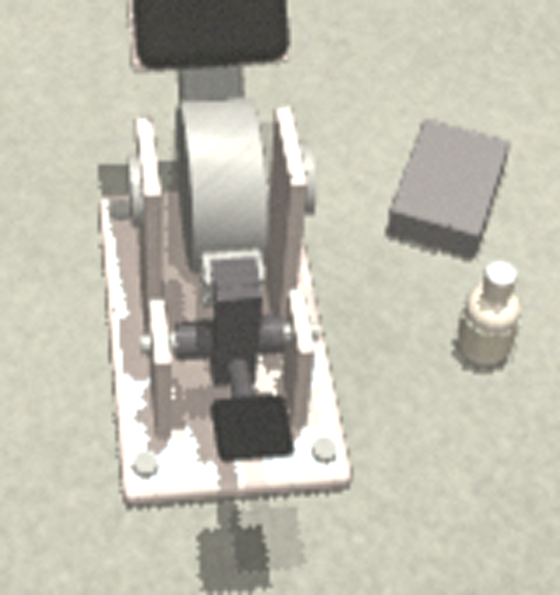

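View pics/z2.png

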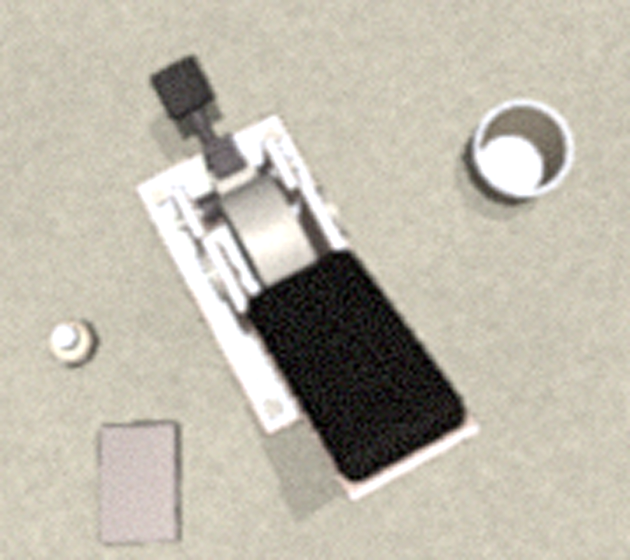

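Run:
```python
from h import *
np.set_printoptions(precision=4,suppress=True)
print("pad",tri((240+252/3.5,190+427/3.5),(200+184/3.5,150+87/3.5)))
T=lambda u,v:(200+u/3.5,150+v/3.5)
c=[onz("top",*T(u,v),.012) for u,v in((277,117),(138,188),(268,432))]
print("plate",c,[np.linalg.norm(c[0]-c[1]),np.linalg.norm(c[1]-c[2])])
ctr=(c[0]+c[2])/2;x=c[2]-c[1];x/=np.linalg.norm(x);print("ctr",ctr,"x",x,"yaw",np.degrees(np.arctan2(x[1],x[0])))
y=(c[0]-c[1]);y/=np.linalg.norm(y);print(y)
S=[onz("scene",240+u/3.5,190+v/3.5,.012) for u,v in((127,498),(349,482),(103,200))]
print("plate scene",S)
ctr[2]=0
for th in(0,.05,.09):
    a=.84-th
    for L in(55,205):
        P=ctr+np.array([0,0,.12])+x*(L*np.cos(a)-22*np.sin(a))/1e3+np.array([0,0,1])*(L*np.sin(a)+22*np.cos(a))/1e3
        print(th,L,P,proj("scene",P),proj("top",P),(proj("top",P)-[200,150])*3.5)
print("obst cup",onz("top",*T(522,150),.065),"drops",onz("top",*T(70,340),.055),"case",onz("top",*T(140,480),.022))
```

```text
pad (array([0.6378, 0.1029, 0.0951]), np.float64(0.0034430243506596795))
plate [array([0.6406, 0.0434, 0.012 ]), array([0.5905, 0.1359, 0.012 ]), array([0.4297, 0.0466, 0.012 ])] [np.float64(0.1053088899815357), np.float64(0.18392240563906695)]
ctr [0.5352 0.045  0.012 ] x [-0.874 -0.486  0.   ] yaw -150.92257481845786
[ 0.4766 -0.8791  0.    ]
plate scene [array([0.6466, 0.0486, 0.012 ]), array([0.5966, 0.1412, 0.012 ]), array([ 0.484 , -0.0408,  0.012 ])]
0 55 [0.5174 0.0351 0.1756] [300.4562 208.3037] [282.6032 224.5716] [289.1111 261.0005]
0 205 [ 0.4299 -0.0136  0.2873] [294.2829 112.1353] [311.9844 267.1746] [391.9454 410.1111]
0.05 55 [0.515  0.0337 0.1746] [300.2401 207.597 ] [283.2733 225.8886] [291.4567 265.61  ]
0.05 205 [ 0.4227 -0.0176  0.2811] [293.6962 112.852 ] [314.1129 271.7551] [399.3952 426.1428]
0.09 55 [0.5131 0.0327 0.1736] [300.0704 207.0983] [283.7981 226.9297] [293.2935 269.2539]
0.09 205 [ 0.4172 -0.0207  0.2758] [293.2534 113.6466] [315.7138 275.2597] [404.9984 438.409 ]
obst cup [ 0.6077 -0.1135  0.065 ] drops [0.4838 0.1717 0.055 ] case [0.3979 0.128  0.022 ]
```

Run:
```python
from h import *
from scipy.spatial.transform import Rotation as R
q=manip.state()['tool_rot'];M=R.from_quat(np.r_[q[1:],q[0]]).as_matrix();print(M.round(3))
for k in(0,2): print(np.degrees(np.arctan2(M[1,k],M[0,k])))
```

```text
[[ 0.912 -0.001  0.411]
 [-0.411 -0.001  0.912]
 [-0.    -1.    -0.002]]
-24.278914211001325
65.72110289318901
```

```bash
python3 -m jog '{"offset":[[0,0,0],[0.5,-0.6,0],[0.6,-0.75,0],[0.6,-0.75,0],[0.6,-0.75,0],[0.6,-0.75,0],[0.6,-0.75,0],[0.6,-0.75,0],[0.6,-0.75,0],[0.6,-0.75,0],[0,0,0]],"angular":[[0,0,0],[0,0,0],[0,0,0],[0,0,0],[0,0,0],[0,0,0],[0,0,0],[0,0,0],[0,0,0],[0,0,0],[0,0,0]],"jaw":[0,0,0,0,0,0,0,0,0,0,0]}'
```

```text
time: 1.25
tool_pos: [0.5247, 0.2354, 0.2312]
tool_rot: [-0.69, 0.691, -0.151, 0.151]
contact_force: [-0.8, 0.4, -0.2]
gripper_width: -0.002
```

```bash
python3 -m jog '{"offset":[[0.4,-0.44,0],[0.4,-0.44,0],[0.4,-0.44,0],[0.4,-0.44,0],[0.34,-0.44,-0.4],[0.34,-0.44,-0.4],[0,0,-0.4],[0,0,-0.4],[0,0,0],[0,0,0]],"angular":[[0,0,-1],[0,0,-1],[0,0,-1],[0,0,-1],[0,0,-1],[0,0,-1],[0,0,0],[0,0,0],[0,0,0],[0,0,0]],"jaw":[0,0,0,0,0,0,0,0,0,0]}'
python3 - <<'E'
from h import *
for n in("scene","top","wrist"): cv2.imwrite(f"pics/{n}1.png",manip.grab_frame(n))
s=manip.state();print(s['tool_pos'],s['tool_rot'],s['contact_force'],proj("scene",s['tool_pos']))
a=cv2.imread('pics/scene1.png')[190:360,240:400]
cv2.imwrite('pics/z3.png',cv2.convertScaleAbs(cv2.resize(a,None,fx=3.5,fy=3.5,interpolation=2),alpha=1.5))
E
```

```text
time: 2.25
tool_pos: [0.6356, 0.1083, 0.1512]
tool_rot: [-0.611, 0.612, -0.355, 0.355]
contact_force: [0.7, 1.0, 1.4]
gripper_width: -0.001
[0.63684014 0.10823061 0.15326248] [ 0.61218017 -0.61104833  0.35401293 -0.35571087] [ 0.52032417 -0.74304038  0.36609633] [316.21360319 289.5461693 ]
```

View pics/z3.png

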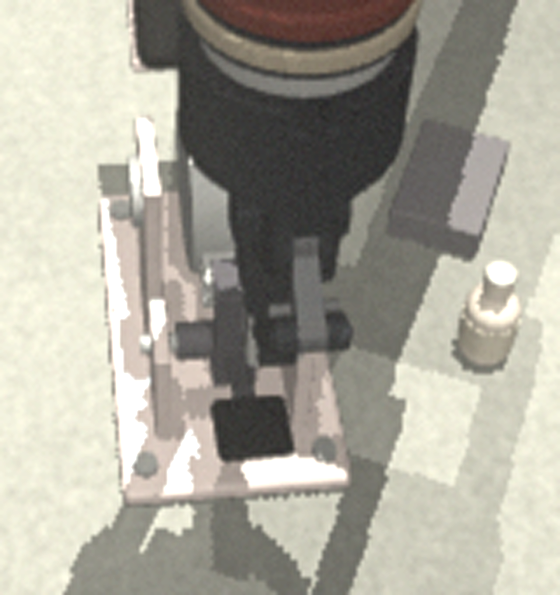

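View pics/wrist1.png

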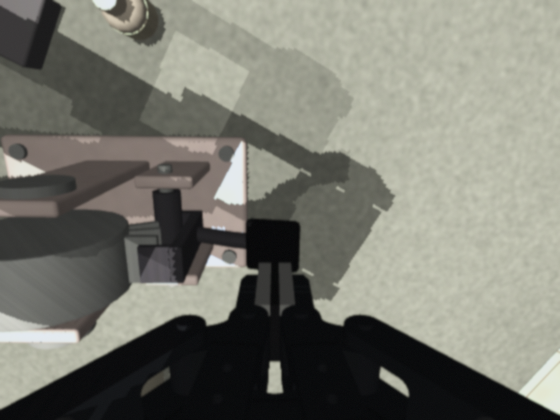

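Run:
```python
from h import *
from scipy.spatial.transform import Rotation as R
s=manip.state();q=s['tool_rot'];M=R.from_quat(np.r_[q[1:],q[0]]).as_matrix()
c=manip.camera_model("wrist");m=c['mount']
for u,v in((273,243),):
    d=M@m[:3,:3]@np.array([(u-c['cx'])/c['fx'],(v-c['cy'])/c['fy'],1]);o=s['tool_pos']+M@m[:3,3]
    print(o+d*(.102-o[2])/d[2])
print(onz("scene",312,312,.102),onz("top",252.6,174.9,.102))
```

```text
[0.63738268 0.10635335 0.102     ]
[0.6415528  0.10591032 0.102     ] [0.63636118 0.1007273  0.102     ]
```

```bash
python3 -m jog '{"offset":[[0.02,-0.08,-0.3],[0,0,-0.3],[0,0,-0.2],[0,0,-0.12],[0,0,-0.12],[0,0,0]],"angular":[[0,0,0],[0,0,0],[0,0,0],[0,0,0],[0,0,0],[0,0,0]],"jaw":[0,0,0,0,0,0]}'
```

```text
time: 3.0
tool_pos: [0.6369, 0.1038, 0.0986]
tool_rot: [-0.611, 0.612, -0.355, 0.355]
contact_force: [-0.5, 0.2, -0.2]
gripper_width: -0.002
```

```bash
python3 -m jog '{"offset":[[0.02,0.01,-0.1],[0.02,0.01,-0.1],[0.02,0.01,-0.1]],"angular":[[0,0,0],[0,0,0],[0,0,0]],"jaw":[0,0,0]}'
python3 - <<'E'
from h import *
cv2.imwrite("pics/s2.png",cv2.convertScaleAbs(cv2.resize(manip.grab_frame("scene")[190:360,240:400],None,fx=3.5,fy=3.5,interpolation=2),alpha=1.5))
cv2.imwrite("pics/w2.png",manip.grab_frame("wrist"))
print(manip.state()['contact_force'])
E
```

```text
time: 3.3
tool_pos: [0.6415, 0.1058, 0.0854]
tool_rot: [0.613, -0.61, 0.354, -0.356]
contact_force: [2.3, 2.0, 4.4]
gripper_width: 0.003
[1.77872887 0.95849391 1.29189155]
```

View pics/s2.png

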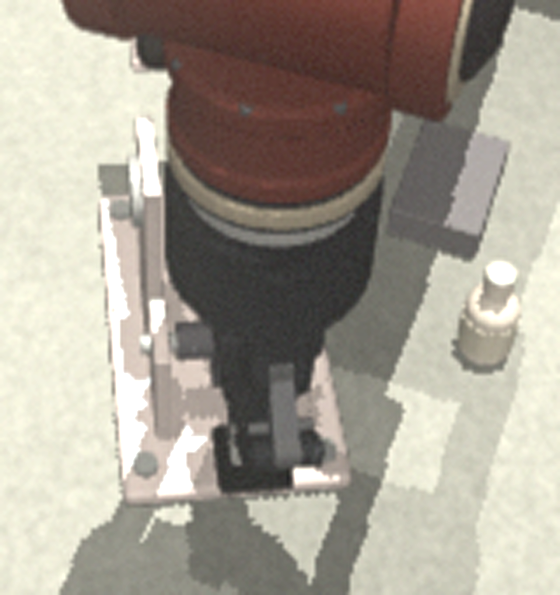

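View pics/w2.png

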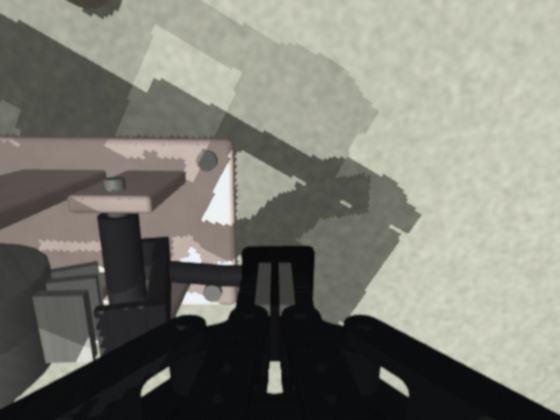

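The tips are on the pad (wrist view, pad around (278,270)) and it is moving down. I'll carry on pressing.

```bash
python3 -m jog '{"offset":[[0.02,0.01,-0.1],[0.02,0.01,-0.1],[0.01,0.01,-0.1],[0,0,-0.06],[0,0,0]],"angular":[[0,0,0],[0,0,0],[0,0,0],[0,0,0],[0,0,0]],"jaw":[0,0,0,0,0]}'
```

```text
time: 3.9
tool_pos: [0.6434, 0.1065, 0.0716]
tool_rot: [-0.611, 0.612, -0.355, 0.355]
contact_force: [-11.2, -0.7, 26.4]
gripper_width: 0.001
```

```bash
python3 -m jog '{"offset":[[0,0,0.3],[0,0,0.6],[0,0,1],[0,0,1],[0,0,1],[0,0,0]],"angular":[[0,0,0],[0,0,0],[0,0,0],[0,0,0],[0,0,0],[0,0,0]],"jaw":[0,0,0,0,0,0]}'
python3 - <<'E'
from h import *
cv2.imwrite("pics/s3.png",cv2.convertScaleAbs(cv2.resize(manip.grab_frame("scene")[190:360,240:400],None,fx=3.5,fy=3.5,interpolation=2),alpha=1.5))
cv2.imwrite("pics/w3.png",manip.grab_frame("wrist"))
print(manip.state()['contact_force'])
print([(proj("scene",[.538+.874*r,.0475+.486*r,z])-[240,190])*3.5 for r,z in((.115,.102),(.1205,.085),(.123,.07))])
E
```

```text
time: 4.5
tool_pos: [0.6456, 0.1064, 0.2702]
tool_rot: [0.614, -0.609, 0.351, -0.359]
contact_force: [0.0, 0.1, 1.6]
gripper_width: -0.001
[-0.02879053 -0.8067144  -1.04968007]
[array([249.02878956, 419.15951954]), array([249.3099321 , 452.34483946]), array([248.81657224, 476.07737989])]
```

View pics/s3.png

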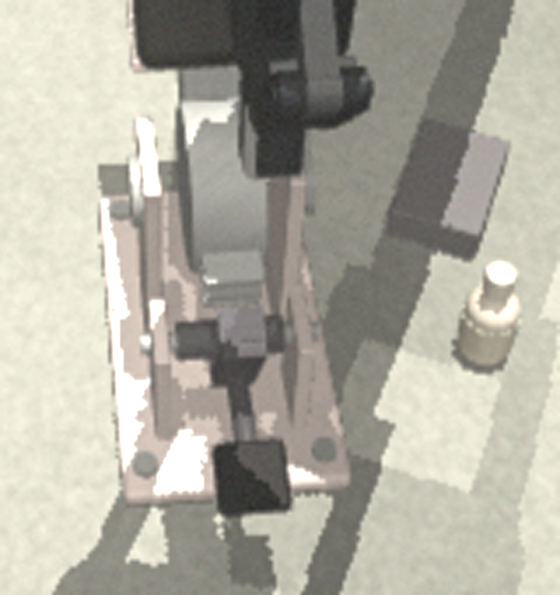

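View pics/w3.png

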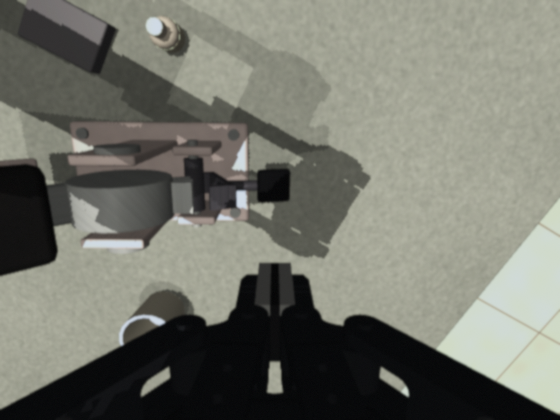

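```bash
python3 -m jog '{"offset":[[0,0,1],[-0.5,-0.27,0.4],[-0.8,-0.44,0],[-0.8,-0.44,0],[-0.8,-0.44,0],[-0.8,-0.44,0],[0,0,0],[0,0,0]],"angular":[[0,0,0],[0,0,0],[0,0,0],[0,0,0],[0,0,0],[0,0,0],[0,0,0],[0,0,0]],"jaw":[0,0,0,0,0,0,0,0]}'
python3 - <<'E'
from h import *
cv2.imwrite("pics/s4.png",cv2.resize(manip.grab_frame("scene")[60:360,160:440],None,fx=2,fy=2))
cv2.imwrite("pics/w4.png",manip.grab_frame("wrist"))
print(manip.state()['contact_force'])
E
```

```text
time: 5.4
tool_pos: [0.4563, 0.0049, 0.3286]
tool_rot: [-0.611, 0.612, -0.357, 0.354]
contact_force: [0.3, -0.0, 1.1]
gripper_width: 0.001
[-0.37920267 -0.23011633  0.67664687]
```

View pics/s4.png

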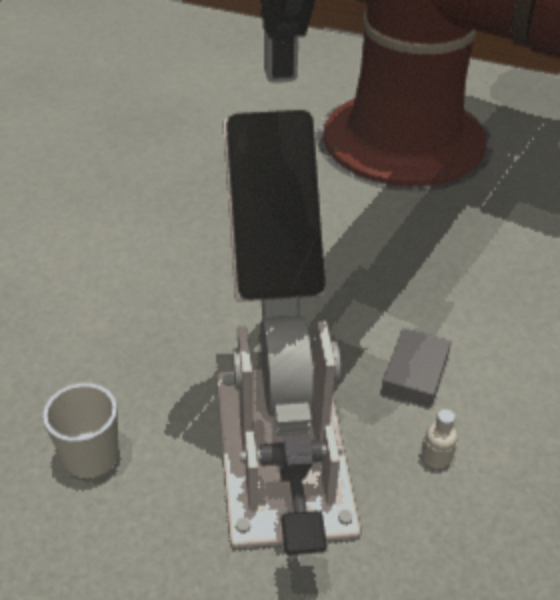

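View pics/w4.png

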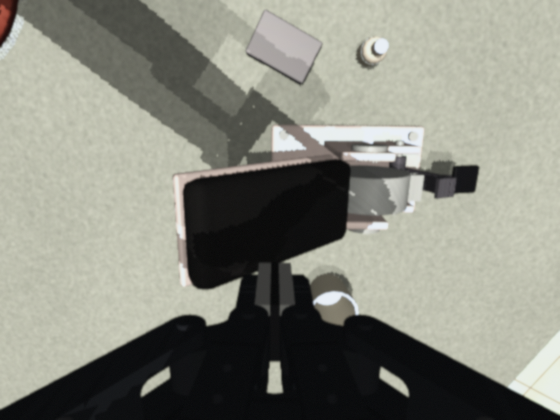

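Run:
```python
from h import *
np.set_printoptions(precision=1,suppress=True)
f=manip.grab_frame("scene");g=manip.grab_frame("top");cv2.imwrite("pics/top5.png",g)
cv2.imwrite("pics/s5.png",cv2.convertScaleAbs(cv2.resize(f[290:350,280:345],None,fx=8,fy=8,interpolation=0),alpha=1.8))
cv2.imwrite("pics/t5.png",cv2.convertScaleAbs(cv2.resize(g[150:230,220:300],None,fx=7,fy=7,interpolation=0),alpha=1.8))
for a in(0,.3,.36,.42):
    out=[]
    for r,w in((.099,0),(.131,0),(.115,0)):
        dr,dz=r-.047,.102-.065
        R,Z=.047+dr*np.cos(a)+dz*np.sin(a),.065-dr*np.sin(a)+dz*np.cos(a)
        P=[.538+.874*R,.0475+.486*R,Z];out.append((R,Z,proj("scene",P),(proj("scene",P)-[280,290])*8,(proj("top",P)-[220,150])*7))
    print(a,*out,sep="\n ")
```

```text
0
 (np.float64(0.099), np.float64(0.102), array([309.7, 300.6]), array([237.7,  84.6]), array([243.9, 211.7]))
 (np.float64(0.131), np.float64(0.102), array([312.6, 319.3]), array([261.1, 234.3]), array([195.8, 123.5]))
 (np.float64(0.115), np.float64(0.102), array([311.2, 309.8]), array([249.2, 158.1]), array([219.8, 167.5]))
0.3
 (np.float64(0.10761174508100109), np.float64(0.08498039935125776), array([310.1, 311.8]), array([240.7, 174.3]), array([234.1, 201.8]))
 (np.float64(0.13818251273302046), np.float64(0.07552375273809489), array([312.6, 333.2]), array([260.9, 345.4]), array([191.2, 127.6]))
 (np.float64(0.12289712890701078), np.float64(0.08025207604467632), array([311.3, 322.4]), array([250.6, 258.8]), array([212.5, 164.4]))
0.36
 (np.float64(0.10870078146243095), np.float64(0.08130992234577891), array([310.1, 313.7]), array([240.7, 189.9]), array([233.1, 201.8]))
 (np.float64(0.13864947982012485), np.float64(0.07003714688097602), array([312.5, 335.4]), array([260.1, 362.8]), array([191.8, 131.1]))
 (np.float64(0.1236751306412779), np.float64(0.07567353461337747), array([311.3, 324.4]), array([250.3, 275.5]), array([212.3, 166.2]))
0.42
 (np.float64(0.10956776165944412), np.float64(0.07758074723245775), array([310.1, 315.6]), array([240.7, 204.6]), array([232.6, 202.5]))
 (np.float64(0.138786607749438), np.float64(0.06453241273455151), array([312.4, 337.3]), array([259. , 378.5]), array([192.8, 135.5]))
 (np.float64(0.12417718470444106), np.float64(0.07105657998350463), array([311.2, 326.3]), array([249.8, 290.8]), array([212.5, 168.7]))
```

View pics/s5.png

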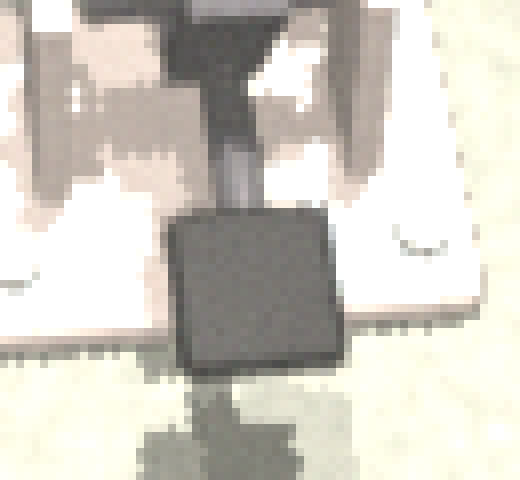

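View pics/t5.png

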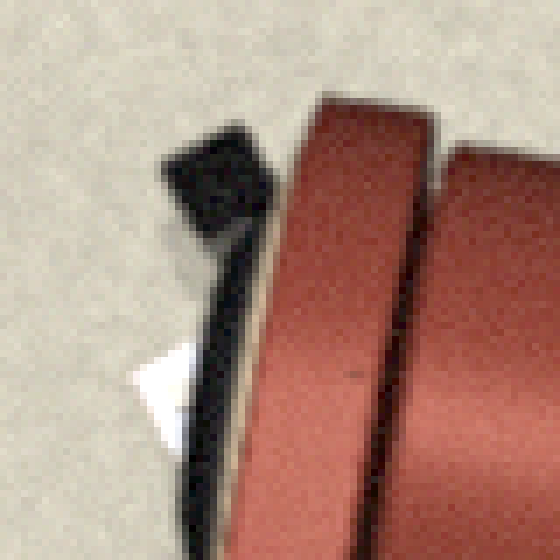

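```bash
python3 -m jog '{"offset":[[0,0,-0.4],[0,0,-0.4],[0,0,-0.4],[0,0,-0.2],[0,0,-0.1],[0,0,-0.1],[0,0,0]],"angular":[[0,0,0],[0,0,0],[0,0,0],[0,0,0],[0,0,0],[0,0,0],[0,0,0]],"jaw":[0,0,0,0,0,0,0]}'
```

```text
time: 6.3
tool_pos: [0.4577, 0.0053, 0.2513]
tool_rot: [-0.612, 0.612, -0.355, 0.355]
contact_force: [0.0, 0.7, -0.5]
gripper_width: 0.002
```

```bash
python3 -m jog '{"offset":[[0,0,-0.1],[-0.17,-0.1,-0.18],[-0.16,-0.09,-0.19],[-0.15,-0.08,-0.21],[0,0,0]],"angular":[[0,0,0],[0,0,0],[0,0,0],[0,0,0],[0,0,0]],"jaw":[0,0,0,0,0]}'
python3 - <<'E'
from h import *
f=manip.grab_frame("scene")
cv2.imwrite("pics/s6.png",cv2.resize(f[60:360,160:440],None,fx=2,fy=2))
print(manip.state()['contact_force'])
E
```

```text
time: 6.8
tool_pos: [0.4324, -0.009, 0.2166]
tool_rot: [-0.611, 0.612, -0.355, 0.355]
contact_force: [0.2, -0.0, 0.4]
gripper_width: -0.001
[-0.10722936  0.06372715 -0.0178255 ]
```

View pics/s6.png

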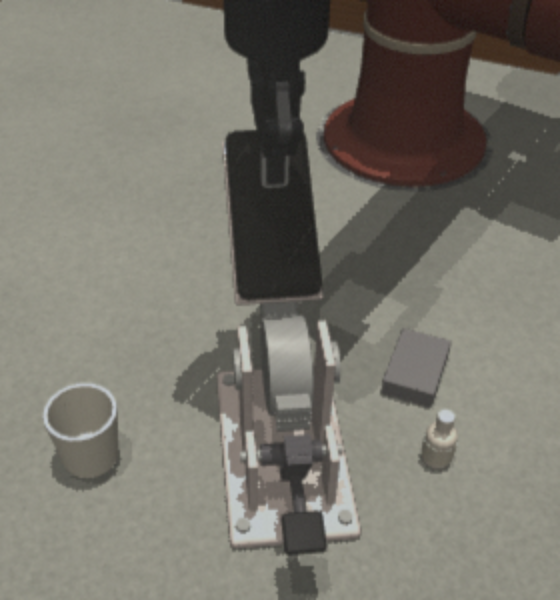

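The rest is rotating down freely, with its far edge now at about (265,133) in the crop. I'll keep following the arc.

```bash
python3 -m jog '{"offset":[[-0.13,-0.07,-0.22],[-0.11,-0.06,-0.23],[-0.1,-0.05,-0.24],[-0.08,-0.04,-0.24],[-0.06,-0.03,-0.24],[-0.04,-0.02,-0.2],[0,0,0]],"angular":[[0,0,0],[0,0,0],[0,0,0],[0,0,0],[0,0,0],[0,0,0],[0,0,0]],"jaw":[0,0,0,0,0,0,0]}'
```

```text
time: 7.55
tool_pos: [0.4068, -0.0218, 0.1475]
tool_rot: [-0.611, 0.612, -0.356, 0.355]
contact_force: [-0.1, 0.3, 0.7]
gripper_width: -0.001
```

```bash
python3 -m jog '{"offset":[[0,0,-0.08],[0,0,-0.08],[0,0,0]],"angular":[[0,0,0],[0,0,0],[0,0,0]],"jaw":[0,0,0]}'
```

```text
time: 7.85
tool_pos: [0.4073, -0.0218, 0.1412]
tool_rot: [-0.611, 0.612, -0.355, 0.355]
contact_force: [-4.2, -1.9, 5.8]
gripper_width: -0.003
```

```bash
python3 -m jog '{"offset":[[0,0,-0.06],[0,0,-0.04],[0,0,0]],"angular":[[0,0,0],[0,0,0],[0,0,0]],"jaw":[0,0,0]}'
```

```text
time: 8.15
tool_pos: [0.4074, -0.0219, 0.1395]
tool_rot: [-0.611, 0.612, -0.356, 0.354]
contact_force: [-13.1, 0.6, 22.9]
gripper_width: 0.003
```

Force has risen to 23 N with the tips stalled near the level height, so the rest is on its stop. I'll retreat and look.

```bash
python3 -m jog '{"offset":[[0,0,0.3],[0,0,0.7],[0,0,1],[0,0,1],[0.3,0.6,0.5],[0.4,0.9,0],[0.4,0.9,0],[0.4,0.9,0],[0.4,0.9,0],[0,0,0],[0,0,0]],"angular":[[0,0,0],[0,0,0],[0,0,0],[0,0,0],[0,0,0],[0,0,0],[0,0,0],[0,0,0],[0,0,0],[0,0,0],[0,0,0]],"jaw":[0,0,0,0,0,0,0,0,0,0,0]}'
python3 - <<'E'
from h import *
f=manip.grab_frame("scene");g=manip.grab_frame("top")
cv2.imwrite("pics/s7.png",cv2.resize(f[60:360,160:440],None,fx=2,fy=2))
cv2.imwrite("pics/t7.png",cv2.convertScaleAbs(cv2.resize(g[150:330,180:380],None,fx=3.5,fy=3.3),alpha=1.8))
print(manip.state()['contact_force'])
for th in(.74,.84):
  a=.84-th
  for L in(.055,.205):
    R=L*np.cos(a)-.022*np.sin(a);Z=.12+L*np.sin(a)+.022*np.cos(a);P=[.538-.874*R,.0475-.486*R,Z]
    print(th,L,(proj("scene",P)-[160,60])*2,(proj("top",P)-[180,150])*[3.5,3.3])
E
```

```text
time: 9.25
tool_pos: [0.5023, 0.1894, 0.3094]
tool_rot: [-0.611, 0.612, -0.355, 0.354]
contact_force: [0.0, 0.6, -0.3]
gripper_width: -0.002
[ 1.04102231 -0.14175543  0.45674778]
0.74 0.055 [277.31289624 297.3931272 ] [381.19651129 294.76484323]
0.74 0.205 [259.62176693 177.0796778 ] [513.02553005 518.26559275]
0.84 0.055 [276.87887505 299.97101333] [383.05068944 299.3560823 ]
0.84 0.205 [259.27213702 192.40212029] [511.95206529 521.92148949]
```

View pics/s7.png

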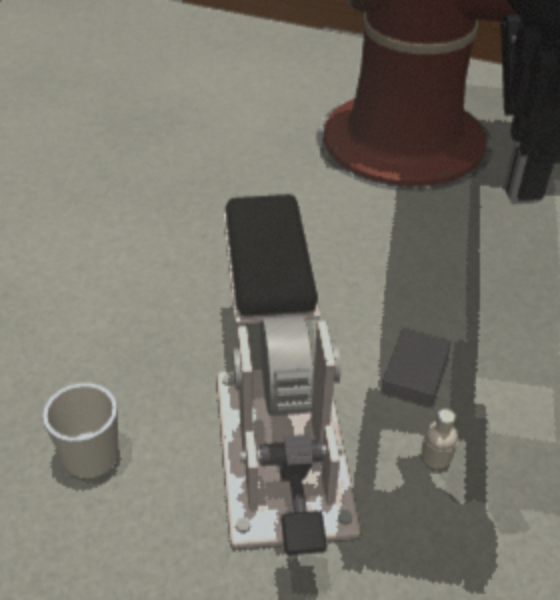

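View pics/t7.png

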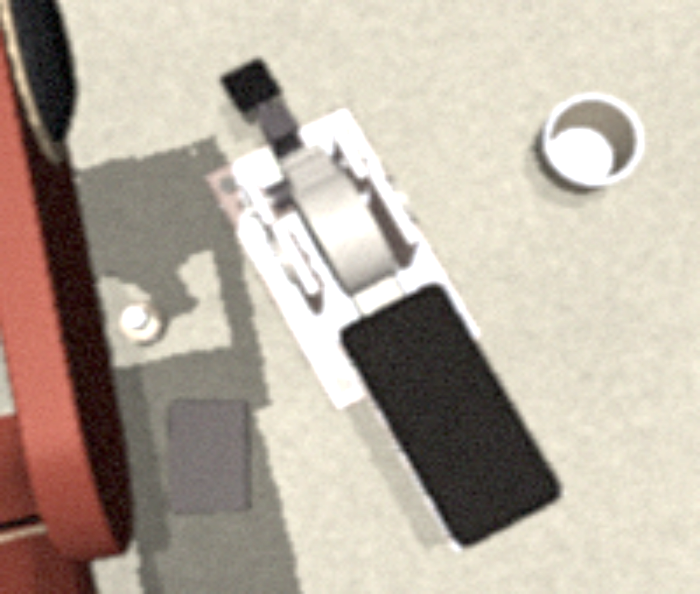

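The scene view shows the rest level, with its far edge at about y=197 (192 predicted for level, 177 if 0.1 rad short). The pawl pad is still down at (304,530), and the cup, bottle and case haven't moved. The gripper is about 0.2 m clear.

```bash
python3 -c "
from plant import manip
print(manip.job_done(), manip.state()['time'])"
```

```text
the job is handed in; nothing more can be done
the job is handed in; nothing more can be done
```

The job is handed in, after about 9.4 s of the 42 s allowed. With the fingers shut, I pressed the pawl pad down until the force rose to about 26 N. I then lifted off and pushed the rest down along its arc until it stalled at 23 N with the tips at z ≈ 0.140 m, where level is 0.142 m.

**Rest:** the last pictures show it level. Its far edge matches the prediction for level to within a few pixels, about the same offset as its near edge.

**Pawl:** it stayed down and the teeth passed freely, with almost no force read at the pauses on the way down. Pictures taken after the press, before I pushed the rest, put its angle at about 0.34–0.36 rad, a little short of the 0.42 stop. The force rise suggests it did reach the stop, and the pictures are only good to a pixel or two. Both are above the 0.3 that counts as free. I did not press it a second time.

**Surroundings:** the bottle, cup and lens case stand where they were, and the arm finished clear with no contact force.

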